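# Unstack the canisters onto the pull-out tray

## Task

Take the stack of four canisters apart from the top down, one at a time, and set each on the pull-out tray in the rimmed place of its own shape and size: the small round one in the small round place, the larger round one in the larger round place, the square one in the square place and the oblong one in the oblong place. Each must end standing upright and flat on the floor of its place, inside the rim, and let go. Keep the canisters upright throughout and leave the mug and the measuring cup where they are.

Things in the scene. Friction and masses are not known exactly. Their poses are not given: they have to be found in the camera images.
- small_tin: Brushed-steel kitchen canister with a flush pale bamboo lid (fixed on, flat), 46 mm tall, vertical straight sides. Origin: centre of its underside, z up. Round, 32 mm in diameter; the topmost of the stack at the start. About 80 g.
- round_tin: Brushed-steel kitchen canister with a flush pale bamboo lid (fixed on, flat), 46 mm tall, vertical straight sides. Origin: centre of its underside, z up. Round, 50 mm in diameter; second from the top. About 150 g.
- square_tin: Brushed-steel kitchen canister with a flush pale bamboo lid (fixed on, flat), 46 mm tall, vertical straight sides. Origin: centre of its underside, z up. Square, 62 x 62 mm, sides along its x and y; third from the top. About 240 g.
- oblong_tin: Brushed-steel kitchen canister with a flush pale bamboo lid (fixed on, flat), 46 mm tall, vertical straight sides. Origin: centre of its underside, z up. Oblong, 126 mm along its x and 64 mm along its y; the bottom of the stack, standing on the counter to the right of the tray. About 400 g.
- small_place: The small round place. Low white plastic rim (7 mm high, 4 mm thick) around a dark rubber floor 2 mm thick, fixed on the white pull-out tray. Origin: centre of its underside, on the tray's floor 6 mm above the counter; z up. Inner diameter 48 mm.
- round_place: The larger round place. Low white plastic rim (7 mm high, 4 mm thick) around a dark rubber floor 2 mm thick, fixed on the white pull-out tray. Origin: centre of its underside, on the tray's floor 6 mm above the counter; z up. Inner diameter 66 mm.
- square_place: The square place. Low white plastic rim (7 mm high, 4 mm thick) around a dark rubber floor 2 mm thick, fixed on the white pull-out tray. Origin: centre of its underside, on the tray's floor 6 mm above the counter; z up. Inside 78 x 78 mm, sides along its x and y.
- oblong_place: The oblong place. Low white plastic rim (7 mm high, 4 mm thick) around a dark rubber floor 2 mm thick, fixed on the white pull-out tray. Origin: centre of its underside, on the tray's floor 6 mm above the counter; z up. Inside 142 mm along its x and 80 mm along its y.
- mug: Bystander: red ceramic mug, 82 mm across, 92 mm tall with a side handle, standing on the tray to the left of the four places. Origin: centre of its underside.
- measuring_cup: Bystander: glass measuring cup, 92 mm across the rim, 100 mm tall with a side handle, standing on the tray to the left of the four places. Origin: centre of its underside.
Not all that is in view belongs to the job. What is shaped like the square_tin but pink is not meant. Leave any yellow look-alike of the oblong_tin alone.

How it is judged:
By the outcome, as a careful person would: the job done as asked, in the order asked, and still so for the second after the job is handed in, with the robot touching nothing.
It also fails if it takes over 104 s, if anything falls off the work surface, if the arm or the gripper's body presses on something with over 40 N, if the wrist force passes 120 N, or if a joint passes its speed limit or range.

## Robot

A 7-joint arm with a two-finger parallel gripper is mounted at the origin on the work surface. World frame = base frame: x ahead of the robot, y to its left, z up, the work surface at z = 0. Lengths are in mm, angles in rad, forces in N, time in s.
With the tool pointing down it reaches from about 400 to 875 mm from the base axis. Payload 4.4 kg.
Tool frame: the origin (TCP) lies at the very end of the fingers, on their centre line; the grasp point (between the pads) lies ctrl.grip_depth behind it (ctrl.grip_depth is the distance from the TCP to the grasp point, in mm); y points along the fingers, x is the direction in which the jaws open and shut, and the axes are right-handed (so a half turn about y gives the same grasp; the last joint's range is limited). The gripper opens to 85 mm and grips with 20 to 120 N. Pads are 22 mm wide; open, the fingers measure 114 mm over their backs; the gripper's body (76 mm by 85 mm) begins 54 mm behind the grasp point. The pads swing forward as they close: fully open they stand 13 mm farther back than shut.
Start: joints at [-1.346, 0.628, 0.038, 1.517, -0.027, 0.996, -0.02], TCP at [186.343, 622.731, 231.313] pointing down, gripper open.
Joint ranges: [-3.06, 3.06], [-0.37, 2.12], [-1.25, 1.32], [0.18, 2.47], [-1.1, 4.24], [0.23, 1.98], [-2.94, 2.94]. Speed limits (rad/s): [2.57, 2.57, 3.14, 3.14, 3.14, 3.14, 3.14].

## Interface

Orientations are given as [roll, pitch, yaw] about the fixed x, y, z axes, in that order (R = Rz(yaw) Ry(pitch) Rx(roll)).
In Python, from cell import ctrl gives the robot as it stands.
- The arm moves only by the tool apply_moves, never from a script. Its argument "motion" is a list of rows, each a list of 5 numbers: the shift along the tool's x, y, z in cm, then the turn about the tool's y in rad, then the finger opening in cm, from 0 to 8.54. In form: [[tx, ty, tz, roll, hand], ...]. A call has 1 to 20 rows; each row is the pose to reach, as a shift and turn from the pose commanded when the call began, along the tool's axes at that moment; what a row does not reach only later rows make up. A row lasts 1/8 s, in which the tool goes at most 62.5 mm and 10.7 degrees, less where a joint would pass 70% of its speed; a pose out of reach is approached as far as the arm can. A call with a gripper value outside its range is refused whole. The fingers move at their own pace and stop on an object; the grip force is fixed at half the most. Time passes only in rows, so rows that repeat a pose let the fingers close. It gives the time, the measured TCP pose, the force and the opening at its end, in the units of the state.
- ctrl.read_state(): the state, without advancing time (a new reading comes with each control period).
- ctrl.get_image(name): name is "scene" or "top" or "wrist"; returns a dict with "image" (420x560x3 uint8, red, green, blue), "vfov" (degrees; the focal length in pixels is half the picture's height over the tangent of half this angle, whatever the lens; pixels are square), "cx", "cy" (the principal point, pixels), "extrinsics" (4x4, takes a point from world to camera coordinates); the wrist camera has in their place "tool_from_camera" (4x4, takes a point from camera to tool coordinates, whose origin is the TCP and whose axes are the tool frame's). Camera axes: x right, y up, looking along -z (the intrinsics and any distortion apply to the point x, -y, -z); pixel columns grow to the right and rows downward; lengths in mm; the calibration is good to about 2 mm. A picture is of the moment at which its call begins: read the wrist's pose just before it. There is no depth.
- ctrl.finish_job(): hands the job in, once; it reports no verdict.
Trained networks look in a picture, given as the dict that the camera call returned (one of the last four; its "shot" number tells which), for a name from the list of things; names that differ only in an ending like _2 or _b are one class to them, and where a whole thing is asked for, a point or a joint stands for the part that bears it (a point fixed in the world has none). Each returns a list of dicts, best first, with "confidence" (0 to 1); they miss things now and then, are a little off and sometimes report something else, mostly with a low value. They report only what shows in the picture. A call takes as long as a camera call. They do not tell look-alikes from the thing itself.
- ctrl.search_frame(picture, query): "location" ([x, y, z] in mm, in world coordinates, good to about 4 mm: the middle of the surface that is visible of it).
- ctrl.mark_of(picture, query): "location" ([x, y, z] in mm, in world coordinates, good to about 4 mm: a listed point, or the origin of a listed thing).
The state is a dict: "clock": time; "qpos": joint angles; "qd": joint speeds; "tau": joint torques, N m; "eef_pos": TCP position; "tool_rot": TCP orientation; "force": force on the tool from outside, world axes, zero at the start; "torque": the same for the moment, N m; "width": finger opening in mm.
Only numpy, scipy, OpenCV 4.12 (cv2) and the standard library are available. Lean on these libraries where they do the work, as an engineer would, in place of code of your own. Each camera call takes 0.05 s, during which the arm holds its last target.

## Working session

There is one attempt and no reset: what is moved stays moved. The work goes in short steps, Python scripts to look and compute and a tool call to move; the robot and the scene stay as the last step left them, time stands still between calls to the robot, and variables do not carry over. Pictures are saved under pics/ and viewed, and the job is handed in when it is done.

Besides the shell and the picture viewer there is one more tool, called after "Call:" in YAML: its name, and indented under it one key for each argument. apply_moves: Moves the arm, as the interface text tells. Its arguments: {"type":"object","properties":{"motion":{"type":"array","items":{"type":"array","items":{"type":"number"}}}},"required":["motion"]}

```bash
ls; mkdir -p pics
python3 - <<'E'
from cell import ctrl
import cv2
s=ctrl.read_state()
for k,v in s.items(): print(k,v)
print(ctrl.grip_depth)
for n in ["scene","top","wrist"]:
    p=ctrl.get_image(n); cv2.imwrite(f"pics/{n}0.png",p["image"][:,:,::-1])
    print({k:v for k,v in p.items() if k!="image"})
    if n!="wrist":
      for q in ["small_tin","round_tin","square_tin","oblong_tin","small_place","round_place","square_place","oblong_place","mug","measuring_cup"]:
        print(n,q,[(d["location"],d["confidence"]) for d in ctrl.mark_of(p,q)])
E
```

```text
pics
clock 0.0
qpos [-1.34581386  0.62934295  0.03841673  1.51832797 -0.02700192  0.99631222
 -0.01998006]
qd [ 5.36023288e-05 -7.63170505e-04 -6.28507554e-04  6.86763146e-04
 -1.74174558e-03 -4.41738778e-04  9.86932658e-04]
tau [-1.05464009e-03 -5.63398111e+01  1.22589670e+00 -1.93452626e+01
  1.09190232e-02  1.08587416e-02 -5.39411843e-06]
eef_pos [186.13859414 622.14346041 230.40349338]
tool_rot [-1.57080369  0.00187336  1.28005407]
force [ 0.09509449 -0.55785026  0.17834815]
torque [-0.01925789 -0.02624491 -0.00199722]
width 85.12437028164541
18.700000000000003
{'vfov': 51.29035032623594, 'cx': 282.06778541182854, 'cy': 198.9921811158812, 'extrinsics': array([[ 5.51198301e-01,  8.34370533e-01,  2.49918680e-03,
        -3.50372702e+02],
       [-4.92327057e-01,  3.22817802e-01,  8.08333307e-01,
         1.28839620e+02],
       [ 6.73642710e-01, -4.46782363e-01,  5.88719814e-01,
        -1.46687535e+03],
       [ 0.00000000e+00,  0.00000000e+00,  0.00000000e+00,
         1.00000000e+00]]), 'shot': 1}
scene small_tin [([517.6, -244.0, 140.1], 0.75)]
scene round_tin [([513.7, -246.3,
[... 1256 characters left out ...]
0.7)]
top small_place [([624.8, 80.5, 5.7], 0.88)]
top round_place [([630.7, 208.3, 0.1], 0.8)]
top square_place [([466.2, 77.7, 4.0], 0.64)]
top oblong_place [([462.2, 218.3, 5.2], 0.87)]
top mug [([460.6, 451.4, 5.7], 0.98)]
top measuring_cup []
{'vfov': 59.44392567613029, 'cx': 281.56013340561225, 'cy': 212.52794687295287, 'tool_from_camera': array([[ 9.99999955e-01,  2.81725486e-04, -1.02421041e-04,
        -1.65701283e-01],
       [-1.74492870e-04,  2.69248468e-01, -9.63070731e-01,
        -1.41810399e+02],
       [-2.43744862e-04,  9.63070705e-01,  2.69248505e-01,
         6.84714781e+01],
       [ 0.00000000e+00,  0.00000000e+00,  0.00000000e+00,
         1.00000000e+00]]), 'shot': 3}
```

View pics/scene0.png

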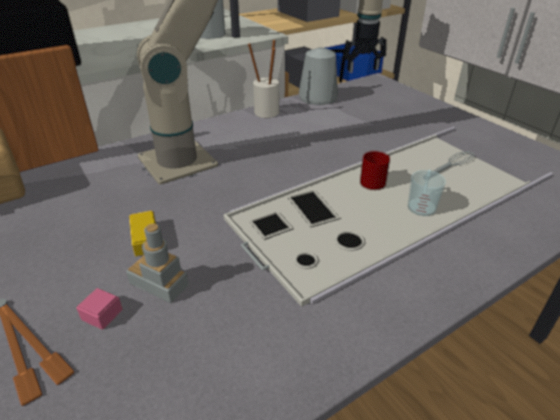

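View pics/top0.png

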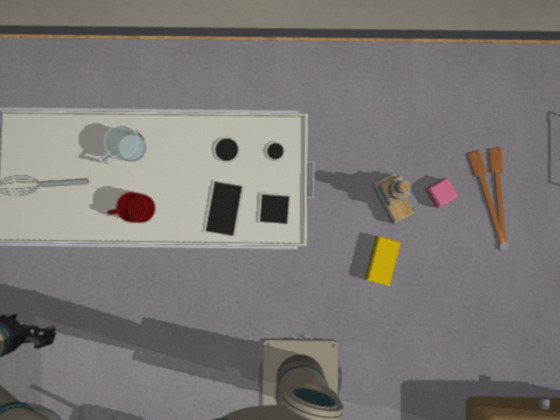

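View pics/wrist0.png

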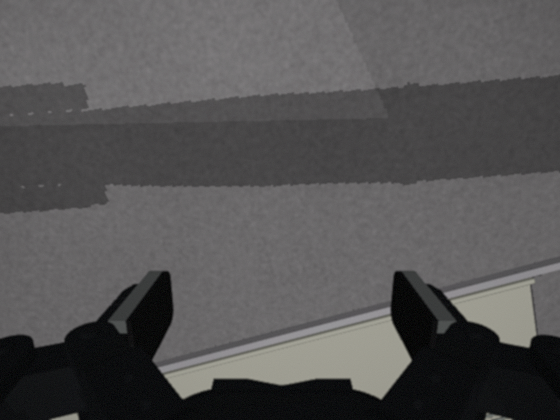

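Top view: the tin stack is at about (397,192), the pink cube at (443,192), the yellow block at (383,260) and the four places at (227,149), (275,151), (224,208) and (274,208). Next I'll crop the stack and measure yaws and centres.

```bash
cat > h.py <<'E'
import numpy as np, cv2
from cell import ctrl
def K(p):
    h=p["image"].shape[0]; f=h/2/np.tan(np.radians(p["vfov"])/2); return f,p["cx"],p["cy"]
def ext(p,st=None):
    if "extrinsics" in p: return p["extrinsics"]
    r,pi,y=st["tool_rot"]; 
    c,s=np.cos,np.sin
    Rx=np.array([[1,0,0],[0,c(r),-s(r)],[0,s(r),c(r)]]);Ry=np.array([[c(pi),0,s(pi)],[0,1,0],[-s(pi),0,c(pi)]]);Rz=np.array([[c(y),-s(y),0],[s(y),c(y),0],[0,0,1]])
    T=np.eye(4);T[:3,:3]=Rz@Ry@Rx;T[:3,3]=st["eef_pos"]
    return np.linalg.inv(T@p["tool_from_camera"])
def proj(p,P,E=None):
    E=p["extrinsics"] if E is None else E
    P=np.atleast_2d(P).astype(float); f,cx,cy=K(p)
    c=P@E[:3,:3].T+E[:3,3]
    return np.stack([cx+f*c[:,0]/-c[:,2], cy-f*c[:,1]/-c[:,2]],1)
def unproj(p,uv,z,E=None):
    E=p["extrinsics"] if E is None else E
    uv=np.atleast_2d(uv).astype(float); f,cx,cy=K(p)
    d=np.stack([(uv[:,0]-cx)/f,-(uv[:,1]-cy)/f,-np.ones(len(uv))],1)@E[:3,:3]
    o=-E[:3,:3].T@E[:3,3]
    return o+d*((z-o[2])/d[:,2])[:,None]
def box(x,y,yaw,lx,ly,z0,z1):
    c,s=np.cos(yaw),np.sin(yaw); q=[]
    for z in (z0,z1):
        for a,b in ((-1,-1),(1,-1),(1,1),(-1,1)):
            q.append([x+c*a*lx/2-s*b*ly/2,y+s*a*lx/2+c*b*ly/2,z])
    return np.array(q)
def circ(x,y,d,z):
    t=np.linspace(0,2*np.pi,40); return np.stack([x+d/2*np.cos(t),y+d/2*np.sin(t),0*t+z],1)
E
python3 - <<'E'
from h import *
def wb(p,name):
    g=cv2.cvtColor(p["image"],cv2.COLOR_RGB2GRAY)
    if name=="top": x0,x1,y0,y1=195,300,130,250
    else: x0,x1,y0,y1=240,375,185,275
    m=np.zeros_like(g); m[y0:y1,x0:x1]=(g[y0:y1,x0:x1]<70)
    n,l,s,c=cv2.connectedComponentsWithStats(m.astype(np.uint8))
    for i in range(1,n):
        if s[i,4]<60: continue
        cs,_=cv2.findContours((l==i).astype(np.uint8),cv2.RETR_EXTERNAL,cv2.CHAIN_APPROX_NONE)
        w=unproj(p,cs[0][:,0,:],8)[:,:2].astype(np.float32)
        print(name,c[i].round(1),unproj(p,c[i],8)[0].round(1),cv2.minAreaRect(w))
for n in ["top","scene"]:
    p=ctrl.get_image(n); wb(p,n)
    im=p["image"][:,:,::-1]
    if n=="top": c=im[150:295,340:470]; c2=im[125:245,195:320]
    else: c=im[195:335,70:200]; c2=im[180:280,230:380]
    cv2.imwrite(f"pics/{n}_c.png",cv2.resize(c,None,fx=4,fy=4,interpolation=cv2.INTER_CUBIC))
E
```

```text
top [226.2 149.1] [630.  215.5   8. ] ((630.1871948242188, 216.06240844726562), (56.76473617553711, 56.4843635559082), 0.6853265166282654)
top [274.9 150.7] [627.   78.2   8. ] ((626.1412963867188, 77.87981414794922), (39.707401275634766, 39.45939636230469), 0.6796576380729675)
top [223.5 208.3] [462.8 220.1   8. ] ((463.1415710449219, 220.06826782226562), (74.15093231201172, 136.82864379882812), 80.64820861816406)
top [274.  208.6] [463.8  78.5   8. ] ((463.9153137207031, 78.55066680908203), (72.17581176757812, 72.66328430175781), 86.28925323486328)
scene [312.3 207.3] [464.6 216.3   8. ] ((461.35491943359375, 217.37484741210938), (70.06043243408203, 130.85198974609375), 80.69281005859375)
scene [269.9 224.2] [462.5  74.9   8. ] ((461.7245178222656, 75.5403060913086), (68.9583969116211, 67.62804412841797), 86.13917541503906)
scene [349.  239.8] [628.9 212.1   8. ] ((627.4209594726562, 213.1564178466797), (57.00715255737305, 50.821903228759766), 56.70857620239258)
scene [305.2 259.5] [625.7  74.7   8. ] ((625.2474365234375, 74.50023651123047), (39.664520263671875, 31.552413940429688), 56.69622802734375)
```

View crops.

View pics/top_c.png

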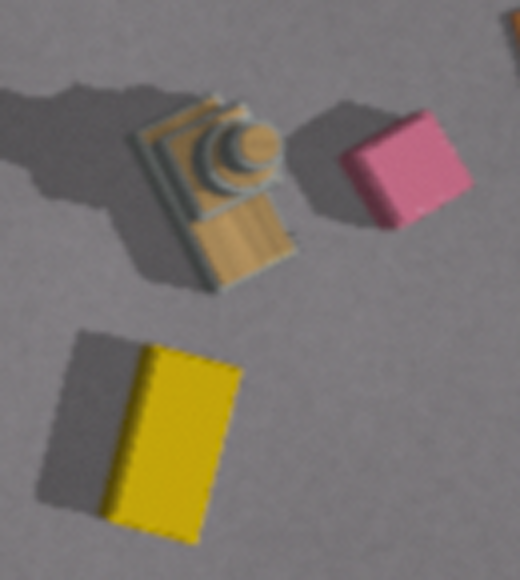

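View pics/scene_c.png

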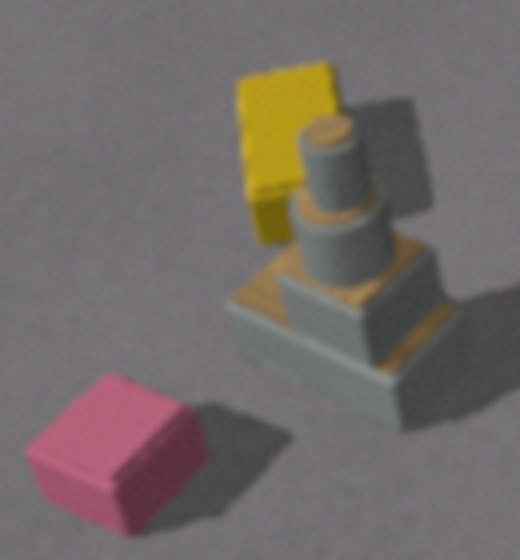

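```bash
cat >> h.py <<'E'
def delta(target,yaw=None):
    """tool-axes shift (cm) and roll to world target xyz / tool-x yaw deg"""
    s=ctrl.read_state(); y=s["tool_rot"][2]; d=np.array(target,float)-s["eef_pos"]
    r=0 if yaw is None else -((np.radians(yaw)-y+np.pi)%(2*np.pi)-np.pi)
    print("d", np.round([(d[0]*np.cos(y)+d[1]*np.sin(y))/10, -d[2]/10, (-d[0]*np.sin(y)+d[1]*np.cos(y))/10, r],3))
E
python3 - <<'E'
from h import *
p=ctrl.get_image("top"); print(unproj(p,(404.5,186.75),184))
# oblong top corners z46 and square
for c in [(215,290),(297,247),(135,135)]: print(unproj(p,(340+c[0]/4,150+c[1]/4),46))
p=ctrl.get_image("scene"); print(unproj(p,(70+330/4,195+129/4),184))
for c in [(398,380),(230,305),(468,312)]: print(unproj(p,(70+c[0]/4,195+c[1]/4),46))
delta((470,200,290),50);delta((514,-245,290),27)
E
```

```text
[[ 514.39067444 -240.98471721  184.        ]]
[[ 428.45294536 -247.51527279   46.        ]]
[[ 458.35992947 -303.23037351   46.        ]]
[[ 533.44126289 -192.95219215   46.        ]]
[[ 521.61752211 -244.05921973  184.        ]]
[[ 572.34119932 -249.13957566   46.        ]]
[[ 467.22232263 -307.20914789   46.        ]]
[[ 546.02614756 -197.20434716   46.        ]]
d [-32.364  -5.868 -39.296   0.407]
d [-73.734  -5.868 -56.272   0.809]
```

Call:
apply_moves:
  motion:
    - [-8,-5,-13,0.1,8.5]
    - [-20,-5.9,-26,0.25,8.5]
    - [-32,-5.9,-39,0.4,8.5]
    - [-32,-5.9,-39,0.4,8.5]
    - [-32,-5.9,-39,0.4,8.5]
    - [-32,-5.9,-39,0.4,8.5]
    - [-32,-5.9,-39,0.4,8.5]
    - [-32,-5.9,-39,0.4,8.5]
    - [-32,-5.9,-39,0.4,8.5]
    - [-73.7,-5.9,-56.3,0.81,8.5]
    - [-73.7,-5.9,-56.3,0.81,8.5]
    - [-73.7,-5.9,-56.3,0.81,8.5]
    - [-73.7,-5.9,-56.3,0.81,8.5]
    - [-73.7,-5.9,-56.3,0.81,8.5]
    - [-73.7,-5.9,-56.3,0.81,8.5]
    - [-73.7,-5.9,-56.3,0.81,8.5]
    - [-73.7,-5.9,-56.3,0.81,8.5]
    - [-73.7,-5.9,-56.3,0.81,8.5]
    - [-73.7,-5.9,-56.3,0.81,8.5]
    - [-73.7,-5.9,-56.3,0.81,8.5]

```text
clock: 3.85
eef_pos: [514.9, -242.5, 290.3]
tool_rot: [-1.57, -0.001, 0.473]
force: [0.2, 0.2, 0.6]
width: 85.0
```

Run:
```python
from h import *
s=ctrl.read_state(); p=ctrl.get_image("wrist"); print(s["clock"],s["eef_pos"],np.degrees(s["tool_rot"]),s["qpos"].round(2) if hasattr(s["qpos"],"round") else s["qpos"])
cv2.imwrite("pics/w1.png",p["image"][:,:,::-1]); print(proj(p,[514,-243,184],ext(p,s)))
for q in ["small_tin","round_tin","square_tin","oblong_tin"]: print(q,[(d["location"],d["confidence"]) for d in ctrl.mark_of(p,q)])
```

```text
3.85 [ 514.850271   -242.48874345  290.34621395] [-8.99437148e+01 -3.53773726e-02  2.71096043e+01] [ 0.12  0.47  0.41  1.68 -0.21  1.03  1.07]
[[280.46909112 211.27354485]]
small_tin [([519.5, -242.0, 139.3], 0.92)]
round_tin [([517.5, -244.7, 92.0], 0.97)]
square_tin [([516.6, -385.1, -2.7], 0.74)]
oblong_tin [([323.1, -221.5, 0.6], 0.75)]
```

View pics/w1.png

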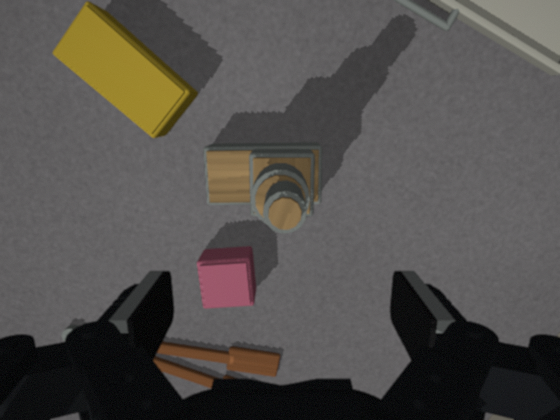

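Run:
```python
from h import *
s=ctrl.read_state(); p=ctrl.get_image("wrist"); E=ext(p,s)
im=p["image"][:,:,::-1].copy()
uv=(285.5,211.5)
c=unproj(p,uv,184,E)[0]; print(c, unproj(p,(285,212),184,E))
c0=c
big=cv2.resize(im[130:250,190:340],None,fx=5,fy=5,interpolation=cv2.INTER_CUBIC)
def dr(P,col,cl=True):
    q=((proj(p,P,E)-[190,130]+.5)*5).astype(np.int32); cv2.polylines(big,[q],cl,col,1)
dr(circ(c[0],c[1],32,184),(0,0,255)); dr(circ(c[0],c[1],50,138),(0,255,0))
b=box(c[0],c[1],np.radians(27),62,62,46,92); dr(b[4:],(255,0,0))
yaw=np.radians(27.5); u=np.array([np.cos(yaw),np.sin(yaw)])
b=box(500,-252,yaw,126,64,0,46); dr(b[4:],(255,0,255))
cv2.imwrite("pics/w1c.png",big)
```

```text
[ 516.8979926  -243.36408411  184.        ] [[ 516.75158741 -243.84633399  184.        ]]
```

View pics/w1c.png

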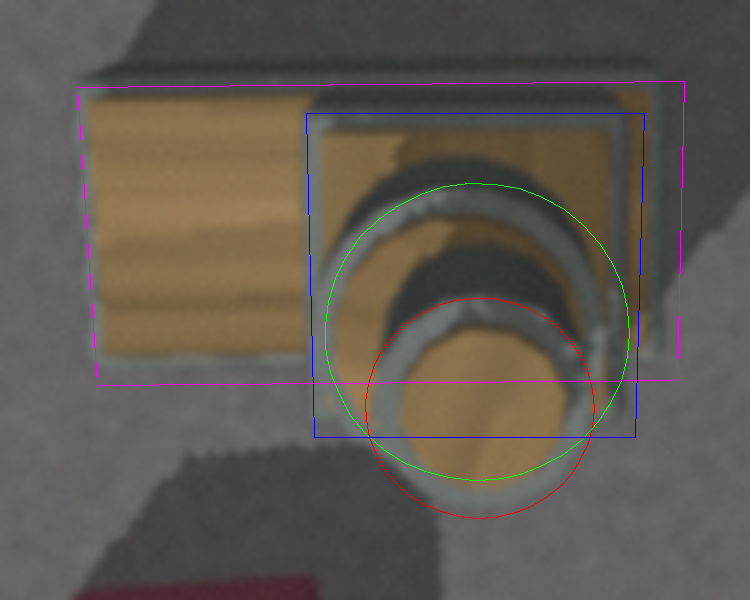

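Run:
```python
from h import *
delta((517,-243.2,150),27.1)
```

```text
d [ 2.7900e-01  1.4037e+01 -1.2000e-02 -2.0000e-03]
```

Call:
apply_moves:
  motion:
    - [0.2,6,0,0,8.5]
    - [0.2,10,0,0,8.5]
    - [0.2,13,0,0,8.5]
    - [0.2,14,0,0,8.5]
    - [0.2,14,0,0,8.5]
    - [0.2,14,0,0,6]
    - [0.2,14,0,0,2.5]
    - [0.2,14,0,0,2.5]
    - [0.2,14,0,0,2.5]
    - [0.2,14,0,0,2.5]
    - [0.2,14,0,0,2.5]
    - [0.2,14,0,0,2.5]
    - [0.2,14,0,0,2.5]

```text
clock: 5.78
eef_pos: [517.1, -244.0, 151.2]
tool_rot: [-1.572, -0.002, 0.47]
force: [0.0, 0.4, 5.8]
width: 30.5
```

Run:
```python
from h import *
s=ctrl.read_state(); print(s["eef_pos"],s["width"],s["force"])
p=ctrl.get_image("scene"); cv2.imwrite("pics/s2.png",cv2.resize(p["image"][140:340,60:260,::-1],None,fx=3,fy=3))
```

```text
[ 517.07386832 -243.96525332  151.21253078] 30.519903860780776 [0.02229909 0.42322746 5.75484911]
```

View pics/s2.png

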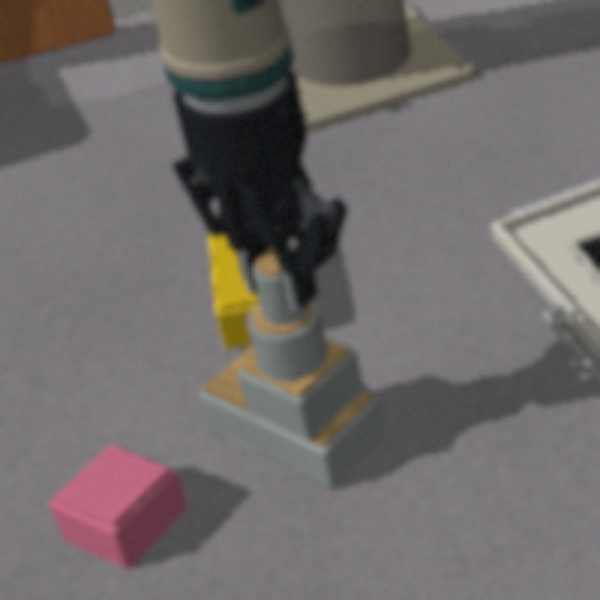

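Run:
```python
from h import *
delta((517,-243.2,290),27.1)
delta((545,40,290),0)
```

```text
d [ 2.800e-02 -1.388e+01  7.000e-02 -3.000e-03]
d [ 15.355 -13.88   24.048   0.47 ]
```

Call:
apply_moves:
  motion:
    - [0,-1,0,0,2.5]
    - [0,-4,0,0,2.5]
    - [0,-8,0,0,2.5]
    - [0,-12,0,0,2.5]
    - [4,-13.9,6,0.1,2.5]
    - [8,-13.9,12,0.25,2.5]
    - [12,-13.9,18,0.4,2.5]
    - [15.3,-13.9,24,0.47,2.5]
    - [15.3,-13.9,24,0.47,2.5]
    - [15.3,-13.9,24,0.47,2.5]
    - [15.3,-13.9,24,0.47,2.5]
    - [15.3,-13.9,24,0.47,2.5]

```text
clock: 7.32
eef_pos: [543.7, 37.5, 289.5]
tool_rot: [-1.571, -0.0, -0.003]
force: [0.9, -0.1, -1.0]
width: 30.6
```

Run:
```python
from h import *
s=ctrl.read_state(); p=ctrl.get_image("wrist"); print(s["clock"],s["eef_pos"],np.degrees(s["tool_rot"]),s["width"])
im=p["image"][:,:,::-1].copy();E=ext(p,s)
for q in ["small_place","round_place","square_place","oblong_place"]: print(q,[(d["location"],d["confidence"]) for d in ctrl.mark_of(p,q)])
for P,col in [(circ(628,77,48,13),(0,0,255)),(circ(629,215,66,13),(0,0,255)),(box(463,77,np.radians(-3.8),78,78,8,13)[4:],(0,0,255)),(box(463,218,np.radians(-9.3),142,80,8,13)[4:],(0,0,255))]:
    cv2.polylines(im,[np.round(proj(p,P,E)).astype(np.int32)],True,col,1)
cv2.imwrite("pics/w3.png",im);
g=cv2.cvtColor(p["image"],cv2.COLOR_RGB2GRAY)
np.save("w3.npy",p["image"])
```

```text
7.325 [543.73281484  37.50865055 289.51690715] [-9.00385394e+01 -5.00883246e-04 -1.64942337e-01] 30.576488651322798
small_place [([628.4, 74.0, 5.7], 0.92)]
round_place [([630.4, 213.2, 7.3], 0.67)]
square_place [([467.9, 77.5, 6.9], 0.65)]
oblong_place []
```

View pics/w3.png

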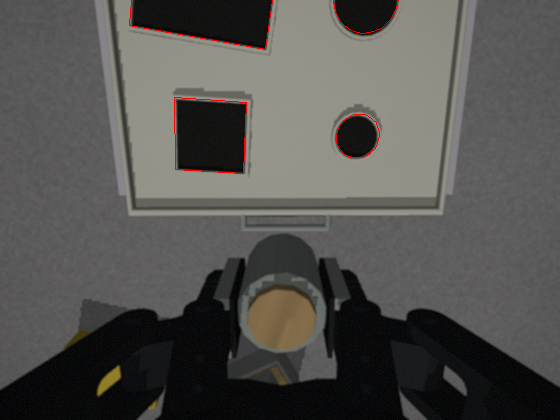

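The wrist view shows the small place at (357,136) and the square place at (210,136), with my predicted outlines lying on the rims. I'll quantify that.

Run:
```python
from h import *
s=ctrl.read_state(); p=ctrl.get_image("wrist");E=ext(p,s)
g=cv2.cvtColor(p["image"],cv2.COLOR_RGB2GRAY)
m=(g<70).astype(np.uint8); m[195:]=0
n,l,st,c=cv2.connectedComponentsWithStats(m)
for i in range(1,n):
    if st[i,4]<200: continue
    cs,_=cv2.findContours((l==i).astype(np.uint8),cv2.RETR_EXTERNAL,cv2.CHAIN_APPROX_NONE)
    w=unproj(p,cs[0][:,0,:],8,E)[:,:2].astype(np.float32)
    print(c[i].round(1),unproj(p,c[i],8,E)[0].round(1),cv2.minAreaRect(w))
delta((628,76.5,150),0)
delta((628,76.5,22),0)
```

```text
[120.5  91. ] [367.2 126.7   8. ] ((367.0968017578125, 113.45352172851562), (204.38229370117188, 3.811516284942627), 89.90228271484375)
[207.4  19.4] [466.3 197.4   8. ] ((460.1159362792969, 202.5492401123047), (47.971229553222656, 141.99038696289062), 81.13099670410156)
[365.1  15.3] [630.3 200.9   8. ] ((630.4755859375, 198.21408081054688), (33.87179946899414, 63.94407653808594), 89.89240264892578)
[210.7 136.9] [463.3  77.2   8. ] ((463.2956237792969, 75.93431091308594), (76.99224090576172, 77.02507019042969), 86.29010772705078)
[355.8 137.9] [627.3  75.8   8. ] ((627.5625, 75.86630249023438), (45.258155822753906, 45.71630096435547), 2.200260877609253)
d [ 8.4090e+00  1.3933e+01  3.7680e+00 -1.0000e-03]
d [ 8.4090e+00  2.6733e+01  3.7680e+00 -1.0000e-03]
```

Call:
apply_moves:
  motion:
    - [4,0,2,0,2.5]
    - [8.35,3,3.75,0,2.5]
    - [8.35,9,3.75,0,2.5]
    - [8.35,15,3.75,0,2.5]
    - [8.35,20,3.75,0,2.5]
    - [8.35,24,3.75,0,2.5]
    - [8.35,25.5,3.75,0,2.5]
    - [8.35,26.2,3.75,0,2.5]
    - [8.35,26.6,3.75,0,2.5]
    - [8.35,26.7,3.75,0,2.5]
    - [8.35,26.7,3.75,0,2.5]

```text
clock: 9.0
eef_pos: [628.0, 77.1, 23.2]
tool_rot: [-1.57, -0.001, 0.0]
force: [-0.2, -0.4, -0.6]
width: 30.2
```

Run:
```python
from h import *
s=ctrl.read_state(); print(s["clock"],s["eef_pos"],s["width"],s["force"],s["torque"])
p=ctrl.get_image("scene"); cv2.imwrite("pics/s4.png",cv2.resize(p["image"][160:310,210:410,::-1],None,fx=4,fy=4))
p=ctrl.get_image("wrist"); cv2.imwrite("pics/w4.png",p["image"][:,:,::-1])
```

```text
9.0 [627.9895151   77.0515412   23.24949315] 30.2370925800975 [-0.19663518 -0.44975413 -0.63967752] [-0.01258488 -0.01555003  0.01685987]
```

View pics/s4.png

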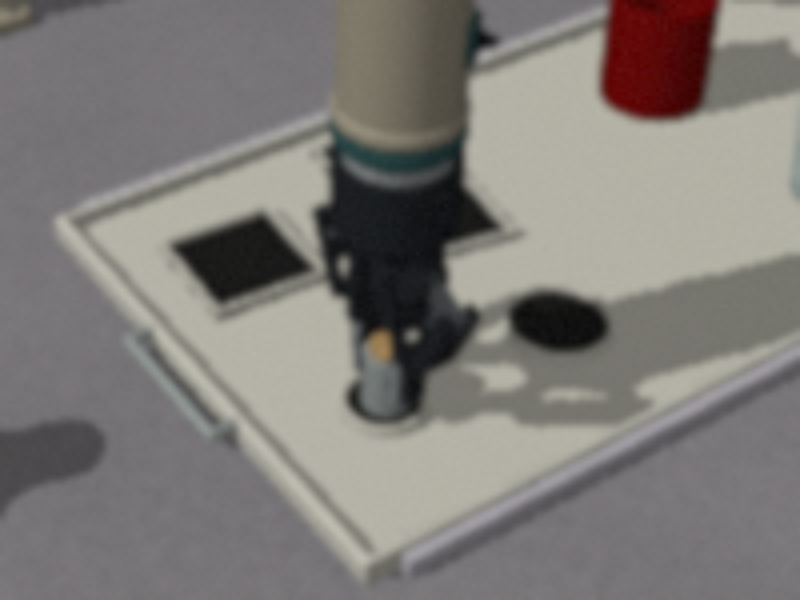

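View pics/w4.png

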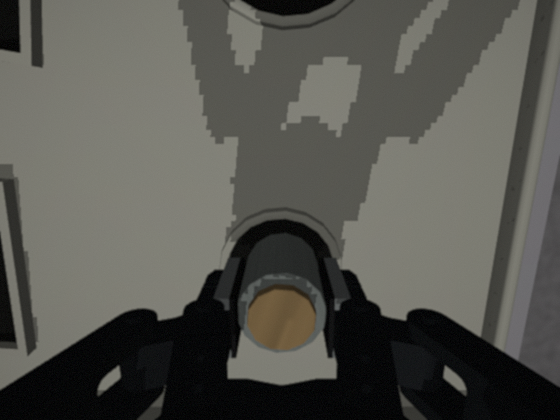

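The tin is inside the rim, about 2 mm above the floor. I'll lower it and release.

Call:
apply_moves:
  motion:
    - [0,0.1,0,0,2.5]
    - [0,0.2,0,0,2.5]
    - [0,0.25,0,0,2.5]
    - [0,0.25,0,0,3.4]
    - [0,0.25,0,0,4]
    - [0,0.25,0,0,5]
    - [0,0.25,0,0,6]
    - [0,0.25,0,0,6]
    - [0,-2,0,0,6]
    - [0,-8,0,0,8.5]
    - [0,-14,0,0,8.5]
    - [0,-18,0,0,8.5]
    - [0,-18,0,0,8.5]

```text
clock: 10.72
eef_pos: [629.7, 76.8, 206.2]
tool_rot: [-1.57, -0.007, -0.0]
force: [-0.4, -0.2, 0.3]
width: 85.1
```

Run:
```python
from h import *
s=ctrl.read_state(); print(s["clock"],s["eef_pos"],s["width"],s["force"])
p=ctrl.get_image("scene"); cv2.imwrite("pics/s5.png",cv2.resize(p["image"][190:310,220:380,::-1],None,fx=5,fy=5))
p=ctrl.get_image("wrist"); cv2.imwrite("pics/w5.png",p["image"][:,:,::-1])
delta((516,-244,250),27.3)
```

```text
10.725 [629.74566783  76.78682535 206.17420456] 85.10656954435343 [-0.38918448 -0.21813655  0.28956463]
d [-11.113  -4.776 -32.112  -0.476]
```

View pics/s5.png

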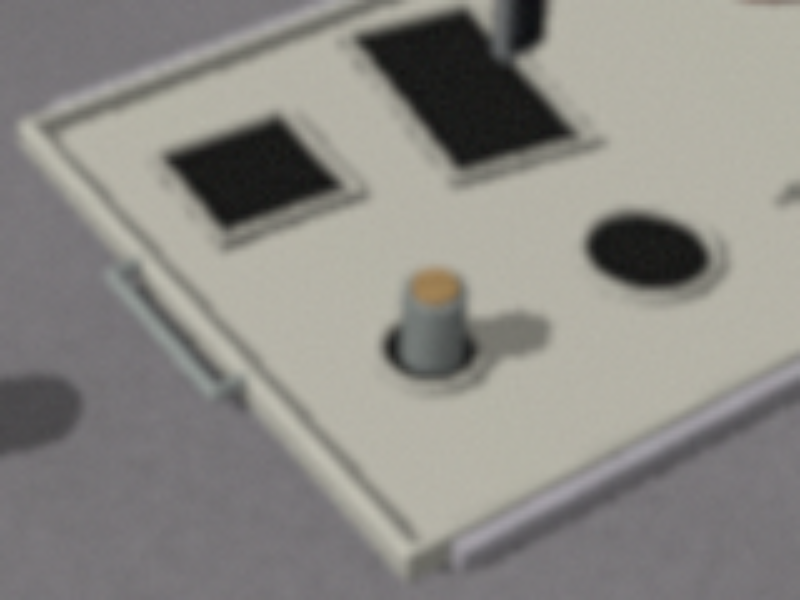

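View pics/w5.png

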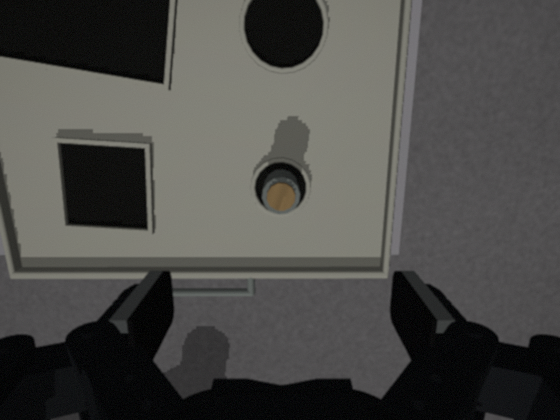

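The small tin stands upright in its place, with its lid at (437,287) in the zoomed scene crop. Now back to the stack for the round tin.

Call:
apply_moves:
  motion:
    - [-2,-4.7,-6,-0.1,8.5]
    - [-11.1,-4.7,-32.1,-0.47,8.5]
    - [-11.1,-4.7,-32.1,-0.47,8.5]
    - [-11.1,-4.7,-32.1,-0.47,8.5]
    - [-11.1,-4.7,-32.1,-0.47,8.5]
    - [-11.1,-4.7,-32.1,-0.47,8.5]
    - [-11.1,-4.7,-32.1,-0.47,8.5]
    - [-11.1,-4.7,-32.1,-0.47,8.5]
    - [-11.1,-4.7,-32.1,-0.47,8.5]

```text
clock: 11.95
eef_pos: [516.9, -242.1, 248.4]
tool_rot: [-1.569, 0.0, 0.473]
force: [-0.5, -0.1, -0.4]
width: 85.3
```

```bash
cat > st.py <<'E'
from h import *
import sys
out=sys.argv[1]
s=ctrl.read_state(); p=ctrl.get_image("wrist"); E=ext(p,s)
print(s["clock"],s["eef_pos"],np.degrees(s["tool_rot"]))
print([ (q,[(d["location"],d["confidence"]) for d in ctrl.mark_of(p,q)]) for q in ["round_tin","square_tin","oblong_tin"]])
im=p["image"][:,:,::-1].copy()
big=cv2.resize(im[110:250,180:340],None,fx=5,fy=5,interpolation=cv2.INTER_CUBIC)
def dr(P,col,cl=True):
    q=((proj(p,P,E)-[180,110]+.5)*5).astype(np.int32); cv2.polylines(big,[q],cl,col,1)
a=[float(v) for v in sys.argv[2:]]
if len(a)>8: dr(circ(a[7],a[8],50,138),(0,255,0))
if len(a)>3: dr(box(a[0],a[1],np.radians(a[2]),126,64,0,46)[4:],(255,0,255))
if len(a)>6: dr(box(a[3],a[4],np.radians(a[5]),62,62,46,92)[4:],(255,0,0))
cv2.imwrite(out,big)
E
python3 st.py pics/w6.png 500 -252 27.3 516 -244 27.3 0 516 -244
```

```text
11.95 [ 516.86841844 -242.06377343  248.44752346] [-8.98952053e+01  2.18272478e-02  2.70921955e+01]
[('round_tin', [([519.7, -244.6, 91.5], 0.71)]), ('square_tin', [([515.8, -386.2, -3.2], 0.65)]), ('oblong_tin', [([323.8, -224.0, -2.1], 0.64)])]
```

View pics/w6.png

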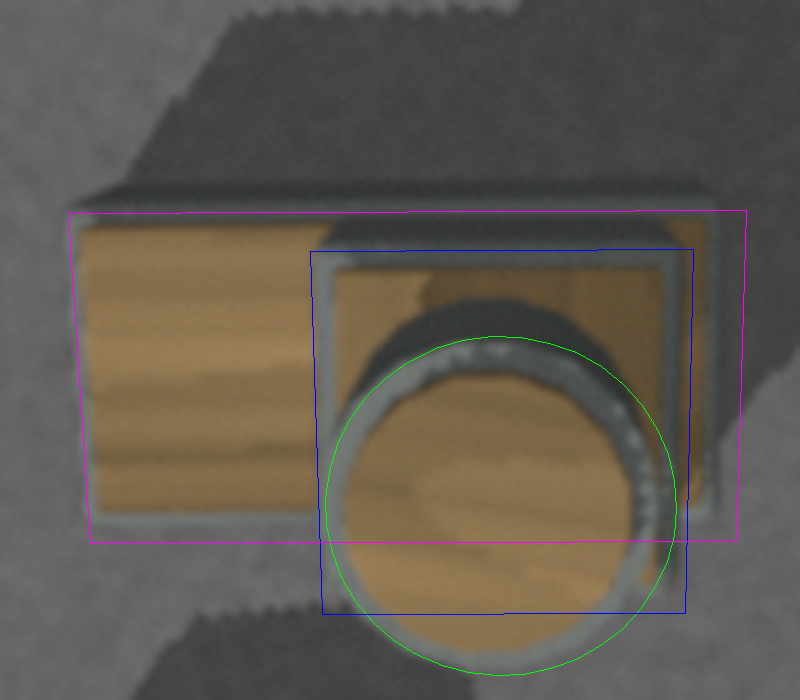

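Run:
```python
from h import *
delta((514.7,-244.6,105),27.1)
```

```text
d [-2.5100e-01  1.4413e+01 -4.0000e-02 -1.0000e-03]
```

Call:
apply_moves:
  motion:
    - [-0.3,6,-0.1,0,8.5]
    - [-0.3,10,-0.1,0,8.5]
    - [-0.3,13,-0.1,0,8.5]
    - [-0.3,14.3,-0.1,0,8.5]
    - [-0.3,14.3,-0.1,0,8.5]
    - [-0.3,14.3,-0.1,0,6]
    - [-0.3,14.3,-0.1,0,4.3]
    - [-0.3,14.3,-0.1,0,4.3]
    - [-0.3,14.3,-0.1,0,4.3]
    - [-0.3,14.3,-0.1,0,4.3]
    - [-0.3,14.3,-0.1,0,4.3]
    - [-0.3,14.3,-0.1,0,4.3]

```text
clock: 13.65
eef_pos: [515.2, -246.8, 107.9]
tool_rot: [-1.573, -0.002, 0.47]
force: [1.0, -0.2, 5.3]
width: 48.3
```

Run:
```python
from h import *
s=ctrl.read_state(); print(s["clock"],s["eef_pos"],s["width"],s["force"])
p=ctrl.get_image("wrist"); cv2.imwrite("pics/w7.png",p["image"][:,:,::-1])
delta((545,60,270),0)
delta((629.5,214,250),0)
```

```text
13.65 [ 515.24191949 -246.75281583  107.90869572] 48.342190052590034 [ 1.04724208 -0.23326841  5.32723706]
d [ 16.549 -16.21   25.997   0.47 ]
d [ 31.058 -14.21   35.899   0.47 ]
```

View pics/w7.png

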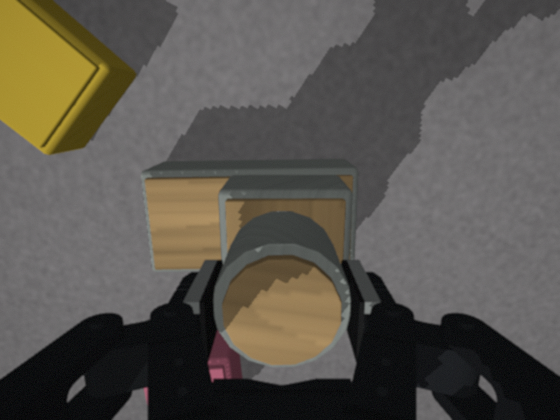

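Call:
apply_moves:
  motion:
    - [0,-1,0,0,4.3]
    - [0,-4,0,0,4.3]
    - [0,-9,0,0,4.3]
    - [2,-14,3,0.05,4.3]
    - [7,-14,8,0.1,4.3]
    - [12,-14,13,0.18,4.3]
    - [16,-14,18,0.27,4.3]
    - [20,-14,23,0.36,4.3]
    - [24,-14,28,0.47,4.3]
    - [28,-14,32,0.47,4.3]
    - [31,-14,35.8,0.47,4.3]
    - [31,-14,35.8,0.47,4.3]
    - [31,-14,35.8,0.47,4.3]
    - [31,-8,35.8,0.47,4.3]
    - [31,-2,35.8,0.47,4.3]
    - [31,2,35.8,0.47,4.3]
    - [31,5,35.8,0.47,4.3]
    - [31,6,35.8,0.47,4.3]
    - [31,6,35.8,0.47,4.3]

```text
clock: 16.08
eef_pos: [628.7, 211.9, 46.8]
tool_rot: [-1.571, -0.0, -0.002]
force: [-1.5, -0.0, -0.9]
width: 48.6
```

Run:
```python
from h import *
s=ctrl.read_state(); p=ctrl.get_image("wrist");print(s["clock"],s["eef_pos"],np.degrees(s["tool_rot"]),s["width"],s["force"]);cv2.imwrite("pics/w8.png",p["image"][:,:,::-1])
p=ctrl.get_image("scene"); cv2.imwrite("pics/s8.png",cv2.resize(p["image"][180:300,280:420,::-1],None,fx=5,fy=5))
delta((629.5,214,22),0)
```

```text
16.075 [628.73731937 211.92092625  46.80516426] [-9.00317125e+01 -7.92920465e-03 -9.39738794e-02] 48.56164957066851 [-1.49064701 -0.01705954 -0.90447821]
d [-1.900e-02  2.604e+00  1.150e-01 -1.000e-03]
```

View pics/w8.png

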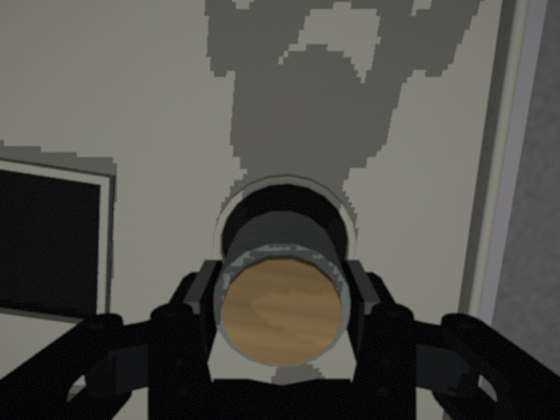

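View pics/s8.png

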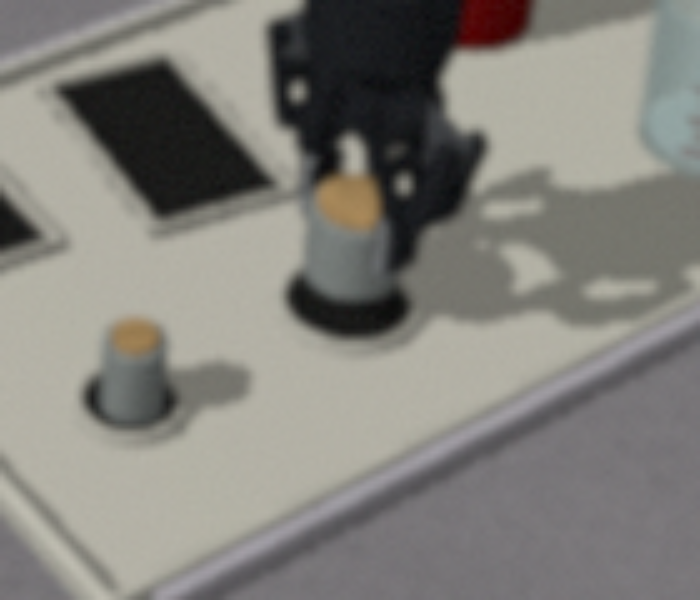

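Call:
apply_moves:
  motion:
    - [0,1,0.15,0,4.3]
    - [0,1.8,0.15,0,4.3]
    - [0,2.1,0.15,0,4.3]
    - [0,2.3,0.15,0,4.3]
    - [0,2.4,0.15,0,4.3]
    - [0,2.5,0.15,0,4.3]
    - [0,2.5,0.15,0,4.3]

```text
clock: 17.05
eef_pos: [628.0, 214.8, 23.9]
tool_rot: [-1.57, 0.001, 0.0]
force: [-6.6, -1.1, 15.8]
width: 48.3
```

Run:
```python
from h import *
s=ctrl.read_state(); p=ctrl.get_image("wrist");print(s["clock"],s["eef_pos"],s["width"],s["force"]);cv2.imwrite("pics/w9.png",p["image"][:,:,::-1])
```

```text
17.05 [627.95517723 214.82946683  23.86558055] 48.34228069241282 [-6.56202017 -1.07482723 15.83798534]
```

View pics/w9.png

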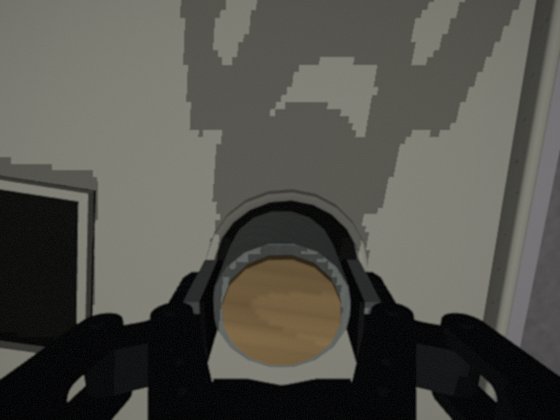

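Call:
apply_moves:
  motion:
    - [0,-0.1,0,0,4.3]
    - [0,-0.1,0,0,5.2]
    - [0,-0.1,0,0,6]
    - [0,-0.1,0,0,7]
    - [0,-0.1,0,0,7]
    - [0,-2,0,0,7.5]
    - [0,-8,0,0,8.5]
    - [0,-14,0,0,8.5]
    - [0,-18,0,0,8.5]
    - [0,-18,0,0,8.5]

```text
clock: 18.35
eef_pos: [631.2, 215.0, 207.0]
tool_rot: [-1.568, -0.009, -0.0]
force: [-0.2, -0.1, -0.4]
width: 85.2
```

Run:
```python
from h import *
s=ctrl.read_state(); print(s["clock"],s["eef_pos"],s["width"],s["force"])
p=ctrl.get_image("scene"); cv2.imwrite("pics/s10.png",cv2.resize(p["image"][180:300,260:400,::-1],None,fx=5,fy=5))
delta((514,-245,230),27.3)
```

```text
18.35 [631.17096835 215.01366452 206.96609977] 85.18313957119443 [-0.16771839 -0.05154529 -0.3767304 ]
d [-11.547  -2.572 -45.992  -0.477]
```

View pics/s10.png

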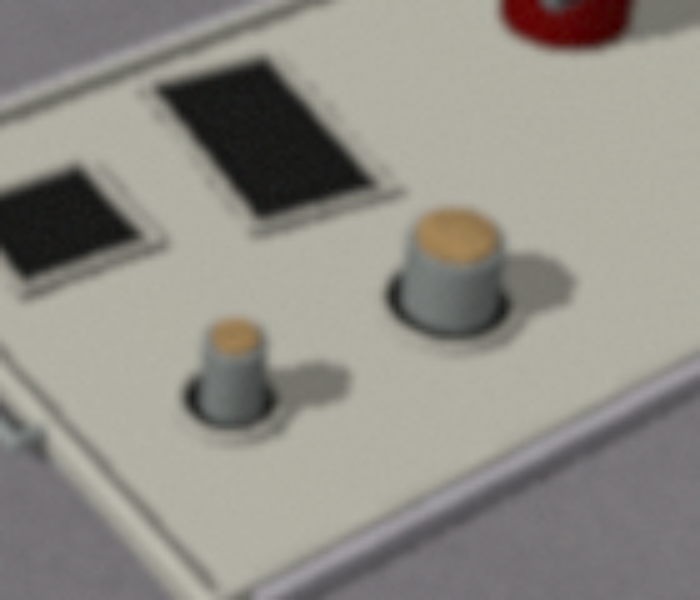

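The round tin is standing in its place. Now for the square one.

Call:
apply_moves:
  motion:
    - [-2,-2.5,-6,-0.1,8.5]
    - [-11.5,-2.5,-46,-0.47,8.5]
    - [-11.5,-2.5,-46,-0.47,8.5]
    - [-11.5,-2.5,-46,-0.47,8.5]
    - [-11.5,-2.5,-46,-0.47,8.5]
    - [-11.5,-2.5,-46,-0.47,8.5]
    - [-11.5,-2.5,-46,-0.47,8.5]
    - [-11.5,-2.5,-46,-0.47,8.5]
    - [-11.5,-2.5,-46,-0.47,8.5]
    - [-11.5,-2.5,-46,-0.47,8.5]
    - [-11.5,-2.5,-46,-0.47,8.5]

```text
clock: 19.77
eef_pos: [513.8, -243.2, 225.8]
tool_rot: [-1.569, 0.0, 0.473]
force: [1.5, 0.3, -0.3]
width: 84.7
```

```bash
python3 st.py pics/w11.png 498 -254 27.3 515 -245 27.3 0
```

```text
19.775 [ 513.82748599 -243.21799136  225.80815433] [-8.99100359e+01  3.26492874e-03  2.70874158e+01]
[('round_tin', []), ('square_tin', [([515.1, -387.0, -2.5], 0.88), ([513.6, -244.3, 42.4], 0.58)]), ('oblong_tin', [([325.0, -222.9, -1.0], 0.76)])]
```

View pics/w11.png

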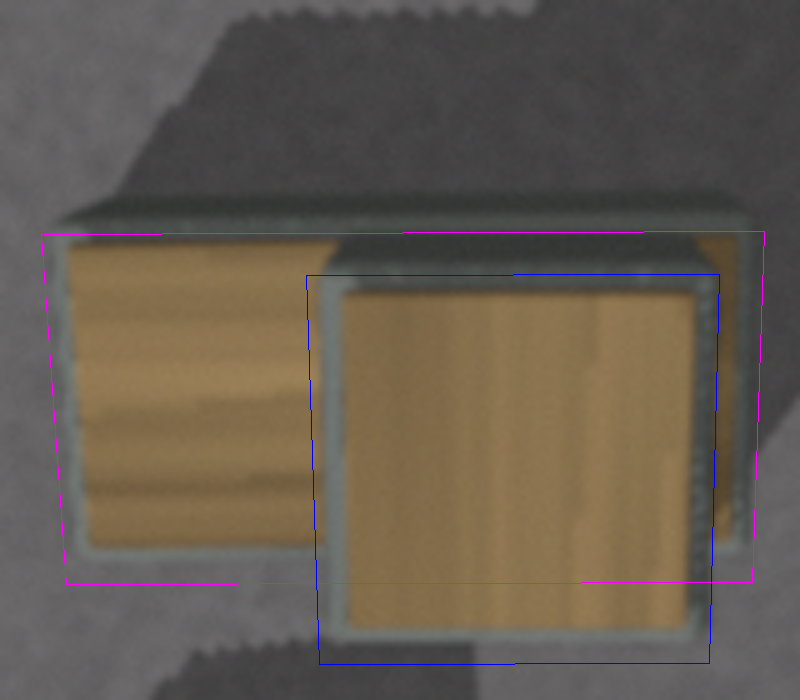

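Call:
apply_moves:
  motion:
    - [0.1,6,0,0,8.5]
    - [0.1,12,0,0,8.5]
    - [0.1,15,0,0,8.5]
    - [0.1,16.5,0,0,8.5]
    - [0.1,17.2,0,0,8.5]
    - [0.1,17.2,0,0,8.5]

```text
clock: 20.72
eef_pos: [514.9, -245.0, 54.9]
tool_rot: [-1.572, -0.001, 0.47]
force: [-0.6, -0.3, 0.2]
width: 85.3
```

Run:
```python
from h import *
for i in range(4):
    s=ctrl.read_state(); p=ctrl.get_image("wrist");print(s["clock"],s["eef_pos"],s["width"],s["force"])
cv2.imwrite("pics/w12.png",p["image"][:,:,::-1])
```

```text
20.725 [ 514.87912981 -245.02924234   54.93443332] 85.33432337488713 [-0.58749023 -0.28043125  0.22352343]
20.775 [ 515.11750894 -245.15518801   55.32813415] 84.7759975258484 [-0.45180462  0.70958924  1.32050058]
20.825 [ 515.16375881 -245.20228917   55.46059593] 84.87476117039002 [-0.77344476  0.43227752  0.92298906]
20.875 [ 515.13487776 -245.18636033   55.47502537] 85.03247658546154 [ 0.16676411 -1.12441583 -0.34537593]
```

View pics/w12.png

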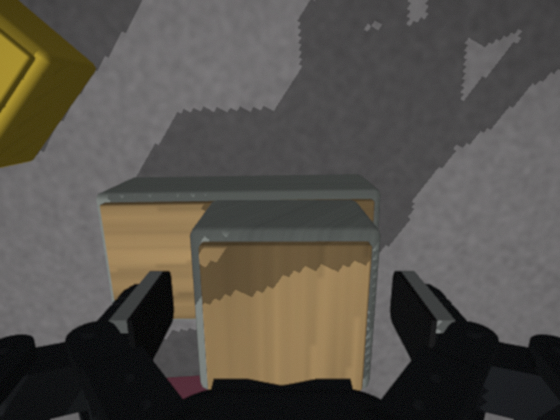

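Call:
apply_moves:
  motion:
    - [0,0,0.15,0,8.5]
    - [0,0,0.15,0,6.5]
    - [0,0,0.15,0,5.5]
    - [0,0,0.15,0,5.5]
    - [0,0,0.15,0,5.5]
    - [0,0,0.15,0,5.5]
    - [0,0,0.15,0,5.5]

```text
clock: 21.8
eef_pos: [514.1, -243.4, 54.9]
tool_rot: [-1.571, -0.001, 0.47]
force: [0.3, 2.1, 6.1]
width: 61.2
```

Run:
```python
from h import *
for i in range(2):
    s=ctrl.read_state(); p=ctrl.get_image("wrist");print(s["clock"],s["eef_pos"],s["width"],s["force"])
cv2.imwrite("pics/w13.png",p["image"][:,:,::-1])
delta((463,76.5,200),-3.8)
```

```text
21.8 [ 514.10084929 -243.43413004   54.86667356] 61.24399776295759 [0.29319247 2.10384542 6.07337165]
21.85 [ 514.14296081 -243.44712486   54.88010867] 61.069073143061274 [1.1236273  1.69097218 4.86754221]
d [  9.937 -14.51   30.843   0.536]
```

View pics/w13.png

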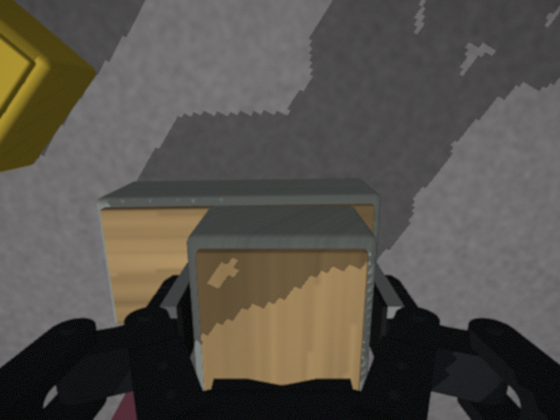

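Call:
apply_moves:
  motion:
    - [0,-1,0,0,5.5]
    - [0,-4,0,0,5.5]
    - [0,-9,0,0,5.5]
    - [1,-13,3,0.05,5.5]
    - [3,-14.5,9,0.15,5.5]
    - [5,-14.5,15,0.27,5.5]
    - [7,-14.5,20,0.4,5.5]
    - [8.5,-14.5,26,0.5,5.5]
    - [9.9,-14.5,30.8,0.535,5.5]
    - [9.9,-14.5,30.8,0.535,5.5]
    - [9.9,-9,30.8,0.535,5.5]
    - [9.9,-4,30.8,0.535,5.5]
    - [9.9,0,30.8,0.535,5.5]
    - [9.9,1.5,30.8,0.535,5.5]
    - [9.9,1.5,30.8,0.535,5.5]
    - [9.9,1.5,30.8,0.535,5.5]

```text
clock: 23.9
eef_pos: [463.1, 75.4, 40.0]
tool_rot: [-1.571, -0.001, -0.066]
force: [0.4, 0.4, -2.6]
width: 61.0
```

Run:
```python
from h import *
s=ctrl.read_state(); p=ctrl.get_image("wrist");print(s["clock"],s["eef_pos"],np.degrees(s["tool_rot"]),s["width"],s["force"]);cv2.imwrite("pics/w14.png",p["image"][:,:,::-1])
p=ctrl.get_image("scene"); cv2.imwrite("pics/s14.png",cv2.resize(p["image"][170:290,220:360,::-1],None,fx=5,fy=5))
delta((463,76.5,17),-3.7)
```

```text
23.9 [463.11384386  75.36711318  40.01262926] [-9.00019233e+01 -7.27456310e-02 -3.77288587e+00] 61.03709906977837 [ 0.36854245  0.39342799 -2.57954228]
d [-2.800e-02  2.328e+00  6.200e-02 -1.000e-03]
```

View pics/w14.png

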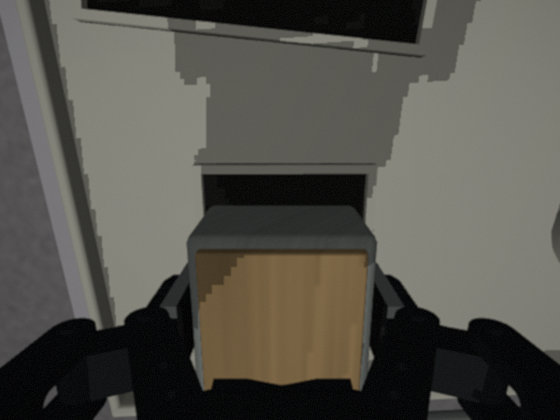

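View pics/s14.png

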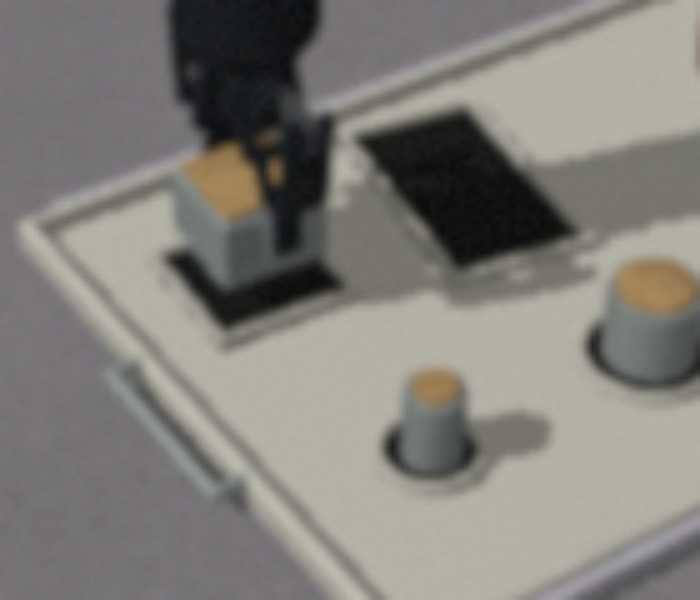

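Run:
```python
from h import *
s=ctrl.read_state(); p=ctrl.get_image("wrist");E=ext(p,s);print(s["eef_pos"])
print("tin far bottom",unproj(p,[(208,207),(358,207)],s["eef_pos"][2]-8.9,E).round(1))
print("place far inner",unproj(p,[(203,174),(367,174)],13,E).round(1),unproj(p,[(203,174),(367,174)],8,E).round(1))
```

```text
[463.23899018  75.86653811  40.28446518]
tin far bottom [[433.8 106.4  31.4]
 [497.3 102.2  31.4]]
place far inner [[429.3 117.7  13. ]
 [505.2 112.7  13. ]] [[428.2 116.9   8. ]
 [506.3 111.8   8. ]]
```

Call:
apply_moves:
  motion:
    - [0.1,1,0.2,0,5.5]
    - [0.1,1.6,0.2,0,5.5]
    - [0.1,1.9,0.2,0,5.5]
    - [0.1,2.1,0.2,0,5.5]
    - [0.1,2.2,0.2,0,5.5]
    - [0.1,2.3,0.2,0,5.5]
    - [0.1,2.3,0.2,0,5.5]

```text
clock: 24.92
eef_pos: [463.5, 77.9, 16.9]
tool_rot: [-1.57, -0.0, -0.065]
force: [-2.1, 0.1, 5.0]
width: 60.8
```

Run:
```python
from h import *
s=ctrl.read_state(); p=ctrl.get_image("wrist");print(s["clock"],s["eef_pos"],np.degrees(s["tool_rot"]),s["width"],s["force"]);cv2.imwrite("pics/w15.png",p["image"][:,:,::-1])
```

```text
24.925 [463.53971205  77.8572768   16.87171922] [-8.99784178e+01 -2.29057406e-02 -3.73412871e+00] 60.78946971324501 [-2.11455307  0.14705871  4.98716236]
```

View pics/w15.png

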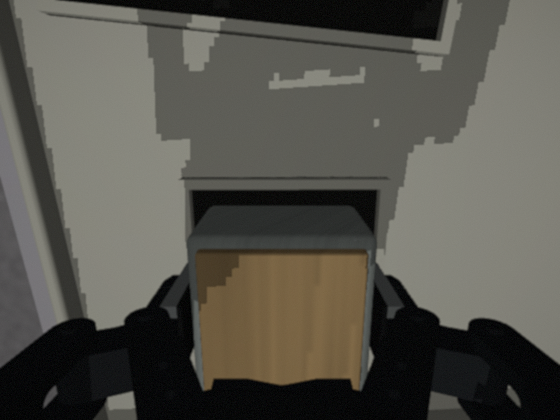

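Call:
apply_moves:
  motion:
    - [0,0,0,0,6.5]
    - [0,0,0,0,7.2]
    - [0,0,0,0,8]
    - [0,0,0,0,8.4]
    - [0,0,0,0,8.4]
    - [0,-2,0,0,8.5]
    - [0,-8,0,0,8.5]
    - [0,-14,0,0,8.5]
    - [0,-20,0,0,8.5]
    - [0,-20,0,0,8.5]

```text
clock: 26.22
eef_pos: [466.3, 78.2, 220.2]
tool_rot: [-1.568, -0.008, -0.065]
force: [-0.3, 0.2, -1.1]
width: 84.6
```

Run:
```python
from h import *
s=ctrl.read_state(); print(s["clock"],s["eef_pos"],s["width"],s["force"],np.round(s["qpos"],2))
p=ctrl.get_image("scene"); cv2.imwrite("pics/s16.png",cv2.resize(p["image"][170:290,220:380,::-1],None,fx=5,fy=5))
delta((498,-253,230),-63)
delta((498,-253,230),117)
delta((498,-253,230),27)
```

```text
26.225 [466.28185449  78.20284606 220.1914271 ] 84.62795051390012 [-0.33453329  0.21808384 -1.05258996] [-0.67  0.46  0.64  2.03 -0.39  0.77  0.13]
d [  5.469  -1.198 -32.861   1.035]
d [  5.469  -1.198 -32.861  -2.106]
d [  5.469  -1.198 -32.861  -0.536]
```

View pics/s16.png

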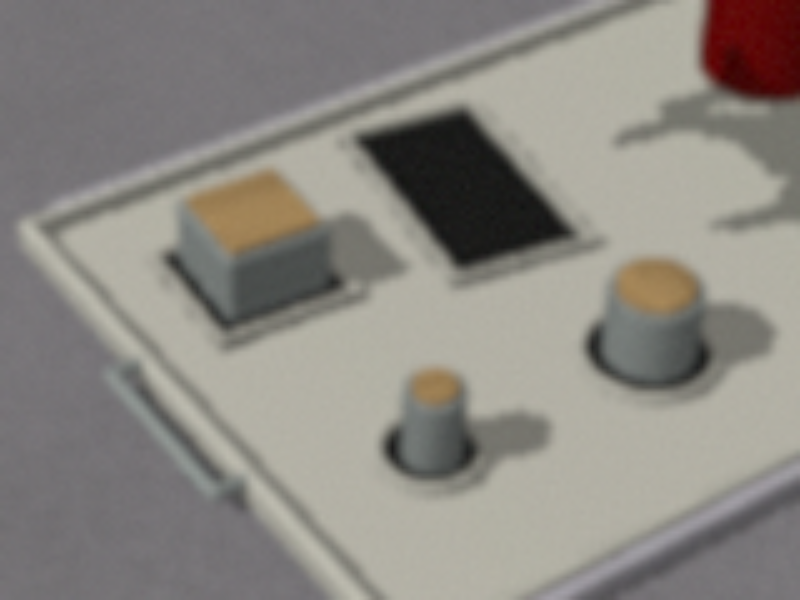

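Call:
apply_moves:
  motion:
    - [1,-1,-5,0.15,8.5]
    - [2,-1,-11,0.33,8.5]
    - [5.5,-1,-32.9,1.035,8.5]
    - [5.5,-1,-32.9,1.035,8.5]
    - [5.5,-1,-32.9,1.035,8.5]
    - [5.5,-1,-32.9,1.035,8.5]
    - [5.5,-1,-32.9,1.035,8.5]
    - [5.5,-1,-32.9,1.035,8.5]
    - [5.5,-1,-32.9,1.035,8.5]
    - [5.5,-1,-32.9,1.035,8.5]
    - [5.5,-1,-32.9,1.035,8.5]

```text
clock: 27.65
eef_pos: [497.3, -253.2, 226.4]
tool_rot: [-1.57, 0.0, -1.099]
force: [-0.3, 0.2, 0.5]
width: 85.1
```

```bash
sed -i 's/im\[110:250,180:340\]/im[110:270,200:370]/; s/\[180,110\]/[200,110]/; s/fx=5,fy=5/fx=4,fy=4/; s/+.5)\*5/+.5)*4/' st.py; python3 st.py pics/w17.png 497 -253 27.3 0
python3 - <<'E'
from h import *
p=ctrl.get_image("wrist");cv2.imwrite("pics/w17f.png",p["image"][:,:,::-1])
E
```

```text
27.65 [ 497.26398089 -253.24090236  226.3976196 ] [-8.99734900e+01  1.31760743e-02 -6.29513661e+01]
[('round_tin', []), ('square_tin', [([515.9, -386.6, -0.2], 0.87)]), ('oblong_tin', [([494.5, -250.3, 3.1], 0.82), ([324.0, -223.8, -2.2], 0.56)])]
```

View pics/w17.png

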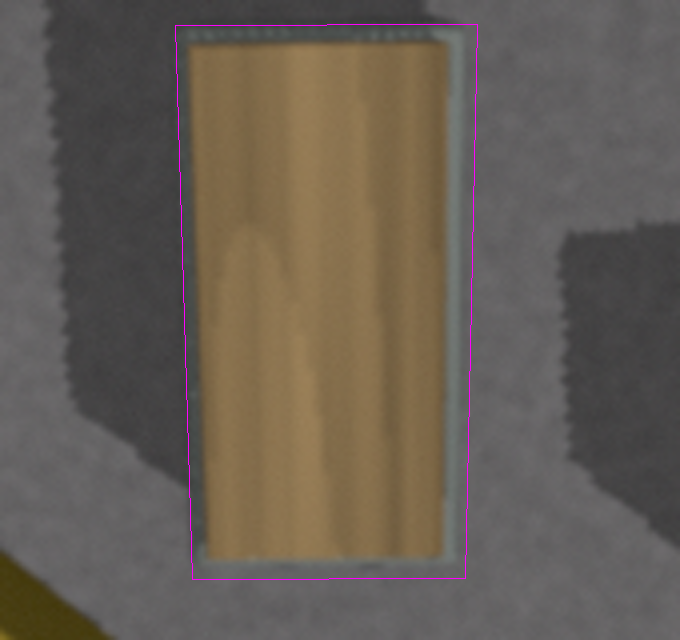

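View pics/w17f.png

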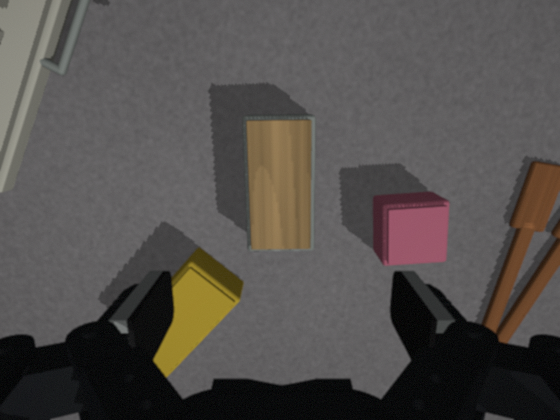

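Call:
apply_moves:
  motion:
    - [0,6,0,0,8.5]
    - [0,12,0,0,8.5]
    - [0,17,0,0,8.5]
    - [0,20,0,0,8.5]
    - [0,21,0,0,8.5]
    - [0,21.5,0,0,8.5]
    - [0,21.7,0,0,8.5]
    - [0,21.7,0,0,8.5]

```text
clock: 28.9
eef_pos: [497.7, -254.2, 10.2]
tool_rot: [-1.57, -0.001, -1.1]
force: [0.1, 0.4, -0.2]
width: 85.1
```

Run:
```python
from h import *
for i in range(3):
    s=ctrl.read_state(); p=ctrl.get_image("wrist")
print(s["clock"],s["eef_pos"],np.degrees(s["tool_rot"]),s["width"],s["force"])
cv2.imwrite("pics/w18.png",p["image"][:,:,::-1])
```

```text
29.0 [ 497.57446623 -254.10847827   10.08092899] [-8.99483493e+01 -5.86232349e-02 -6.30159064e+01] 84.54322335832798 [-0.20656295 -0.23845168  0.13327   ]
```

View pics/w18.png

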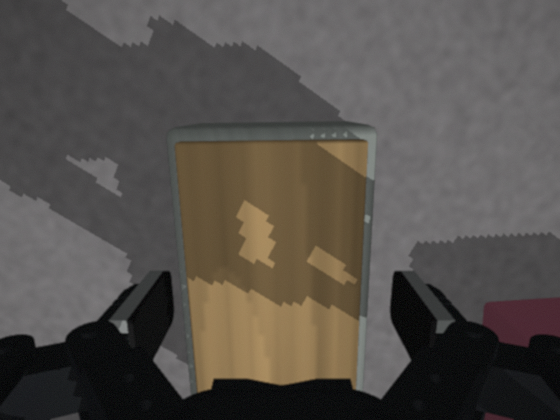

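Call:
apply_moves:
  motion:
    - [-0.2,0,0,0,8.5]
    - [-0.2,0,0,0,6.7]
    - [-0.2,0,0,0,5.6]
    - [-0.2,0,0,0,5.6]
    - [-0.2,0,0,0,5.6]
    - [-0.2,0,0,0,5.6]
    - [-0.2,0,0,0,5.6]

```text
clock: 29.92
eef_pos: [496.2, -252.2, 9.8]
tool_rot: [-1.57, 0.0, -1.1]
force: [-0.9, 1.7, 5.1]
width: 62.8
```

Run:
```python
from h import *
for i in range(2):
    s=ctrl.read_state(); p=ctrl.get_image("wrist")
print(s["clock"],s["eef_pos"],np.degrees(s["tool_rot"]),s["width"],s["force"])
cv2.imwrite("pics/w19.png",p["image"][:,:,::-1])
delta((498,-254,130),-63)
delta((463,217,200),-99.2)
```

```text
29.975 [ 496.15204613 -252.17937578    9.76629261] [-8.99775010e+01  4.15809471e-03 -6.30164462e+01] 62.780956987996724 [-0.84502071  1.31706193  5.10641851]
d [  0.248 -12.024   0.081  -0.   ]
d [-43.314 -19.024  18.331   0.631]
```

View pics/w19.png

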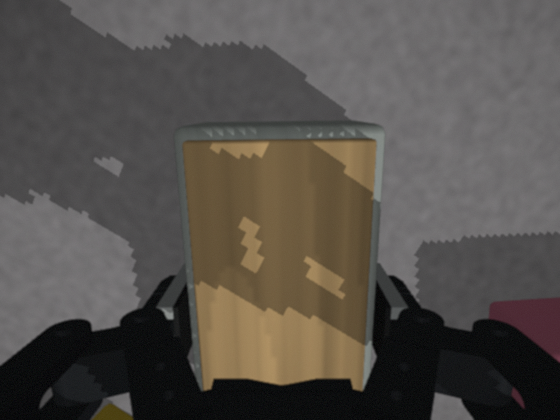

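Call:
apply_moves:
  motion:
    - [0,-1,0,0,5.6]
    - [0,-3,0,0,5.6]
    - [0,-7,0,0,5.6]
    - [0,-12,0,0,5.6]
    - [-3,-17,1.3,0.03,5.6]
    - [-8,-19,3.4,0.1,5.6]
    - [-13,-19,5.5,0.2,5.6]
    - [-18,-19,7.6,0.3,5.6]
    - [-23,-19,9.7,0.4,5.6]
    - [-28,-19,11.9,0.5,5.6]
    - [-33,-19,14,0.58,5.6]
    - [-38,-19,16.1,0.63,5.6]
    - [-41.5,-19,17.6,0.63,5.6]
    - [-43.3,-19,18.3,0.63,5.6]
    - [-43.3,-15,18.3,0.63,5.6]
    - [-43.3,-10,18.3,0.63,5.6]
    - [-43.3,-6,18.3,0.63,5.6]
    - [-43.3,-3.5,18.3,0.63,5.6]
    - [-43.3,-3,18.3,0.63,5.6]
    - [-43.3,-3,18.3,0.63,5.6]

```text
clock: 32.52
eef_pos: [463.7, 216.0, 40.3]
tool_rot: [-1.57, 0.001, -1.731]
force: [-0.1, 0.4, -2.8]
width: 63.0
```

Run:
```python
from h import *
for i in range(2):
    s=ctrl.read_state(); p=ctrl.get_image("wrist")
print(s["clock"],s["eef_pos"],np.degrees(s["tool_rot"]),s["width"],s["force"])
im=p["image"][:,:,::-1].copy()
E=ext(p,s)
cv2.polylines(im,[np.round(proj(p,box(463,217,np.radians(-9.2),142,80,8,13)[:4],E)).astype(np.int32)],True,(0,0,255),1)
cv2.polylines(im,[np.round(proj(p,box(s["eef_pos"][0],s["eef_pos"][1],s["tool_rot"][2]+np.pi/2,126,64,s["eef_pos"][2]-10,0)[:4],E)).astype(np.int32)],True,(0,255,0),1)
cv2.imwrite("pics/w20.png",im)
p=ctrl.get_image("scene"); cv2.imwrite("pics/s20.png",cv2.resize(p["image"][150:290,220:380,::-1],None,fx=4,fy=4))
p=ctrl.get_image("top"); cv2.imwrite("pics/t20.png",cv2.resize(p["image"][120:260,180:320,::-1],None,fx=4,fy=4))
```

```text
32.575 [463.84701853 216.29024507  40.50513001] [-8.99010519e+01  4.04940423e-02 -9.91746182e+01] 62.983828592016884 [ 0.51539565 -0.30998925 -2.67033179]
```

View pics/w20.png

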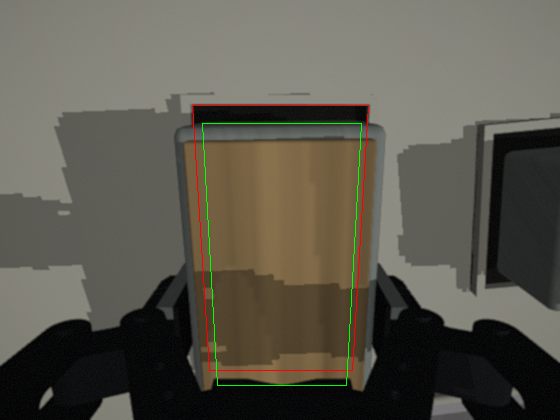

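View pics/s20.png

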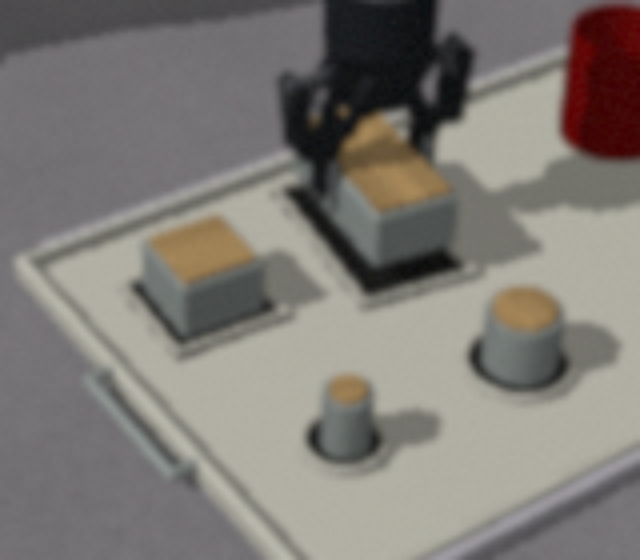

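Call:
apply_moves:
  motion:
    - [-0.1,1,0,0,5.6]
    - [-0.1,1.6,0,0,5.6]
    - [-0.1,1.9,0,0,5.6]
    - [-0.1,2.05,0,0,5.6]
    - [-0.1,2.2,0,0,5.6]
    - [-0.1,2.3,0,0,5.6]
    - [-0.1,2.3,0,0,5.6]

```text
clock: 33.6
eef_pos: [463.1, 217.6, 17.7]
tool_rot: [-1.57, 0.001, -1.73]
force: [-3.5, -0.1, 12.9]
width: 62.9
```

Run:
```python
from h import *
for i in range(2):
    s=ctrl.read_state(); p=ctrl.get_image("wrist")
print(s["clock"],s["eef_pos"],np.degrees(s["tool_rot"]),s["width"],s["force"])
cv2.imwrite("pics/w21.png",p["image"][:,:,::-1])
p=ctrl.get_image("scene"); cv2.imwrite("pics/s21.png",cv2.resize(p["image"][150:290,220:380,::-1],None,fx=4,fy=4))
```

```text
33.65 [463.17284275 217.61965393  17.75981062] [-8.99750509e+01  7.96781783e-02 -9.91327737e+01] 62.7750346210693 [-3.41992214e+00 -8.11838053e-03  1.19785811e+01]
```

View pics/w21.png

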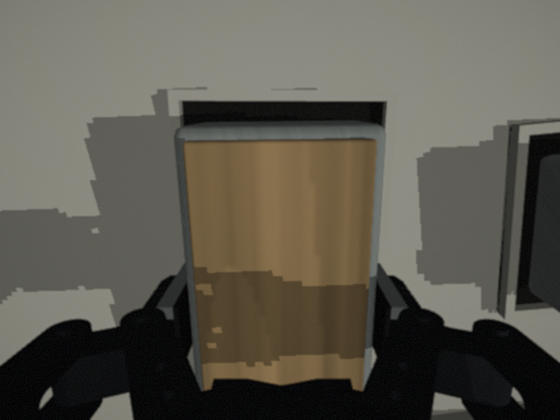

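View pics/s21.png

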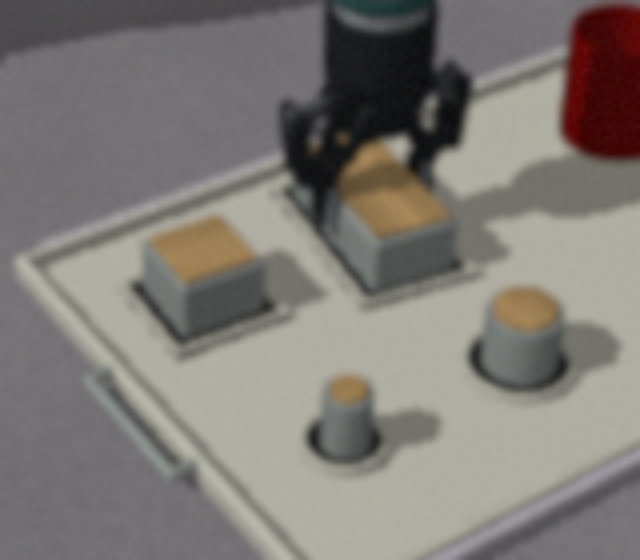

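Call:
apply_moves:
  motion:
    - [0,-0.05,0,0,6.6]
    - [0,-0.05,0,0,7.2]
    - [0,-0.05,0,0,8]
    - [0,-0.05,0,0,8.5]
    - [0,-0.05,0,0,8.5]
    - [0,-2,0,0,8.5]
    - [0,-8,0,0,8.5]
    - [0,-14,0,0,8.5]
    - [0,-20,0,0,8.5]
    - [0,-24,0,0,8.5]
    - [0,-24,0,0,8.5]

```text
clock: 35.12
eef_pos: [464.7, 218.0, 259.0]
tool_rot: [-1.566, 0.004, -1.73]
force: [-0.1, 0.6, -0.5]
width: 84.8
```

Run:
```python
from h import *
s=ctrl.read_state(); p=ctrl.get_image("wrist"); print(s["clock"],s["eef_pos"],s["width"],s["force"])
im=p["image"][:,:,::-1].copy(); cv2.imwrite("pics/w22.png",im)
p=ctrl.get_image("scene"); cv2.imwrite("pics/s22.png",cv2.resize(p["image"][150:290,220:400,::-1],None,fx=4,fy=4))
for q in ["small_tin","round_tin","square_tin","oblong_tin","mug","measuring_cup"]:
    print(q,[(d["location"],d["confidence"]) for d in ctrl.mark_of(p,q)])
p=ctrl.get_image("top"); cv2.imwrite("pics/t22.png",cv2.resize(p["image"][110:260,180:320,::-1],None,fx=4,fy=4))
```

```text
35.125 [464.68234178 217.99830422 259.00782684] 84.7541117375277 [-0.05284622  0.616344   -0.4533795 ]
small_tin [([629.1, 76.4, 9.3], 0.73)]
round_tin [([630.4, 213.9, 6.0], 0.65)]
square_tin [([463.7, 73.9, 6.1], 0.79), ([519.6, -387.0, 0.5], 0.59)]
oblong_tin [([326.1, -223.8, 1.0], 0.76), ([464.2, 214.1, 9.6], 0.71)]
mug [([461.0, 448.9, 5.6], 0.57)]
measuring_cup [([631.4, 480.2, 3.5], 0.86)]
```

View pics/w22.png

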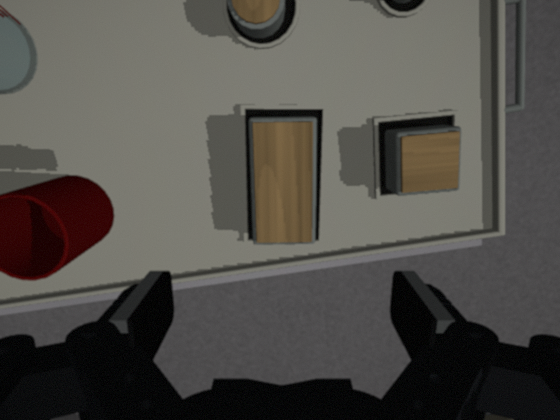

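View pics/s22.png

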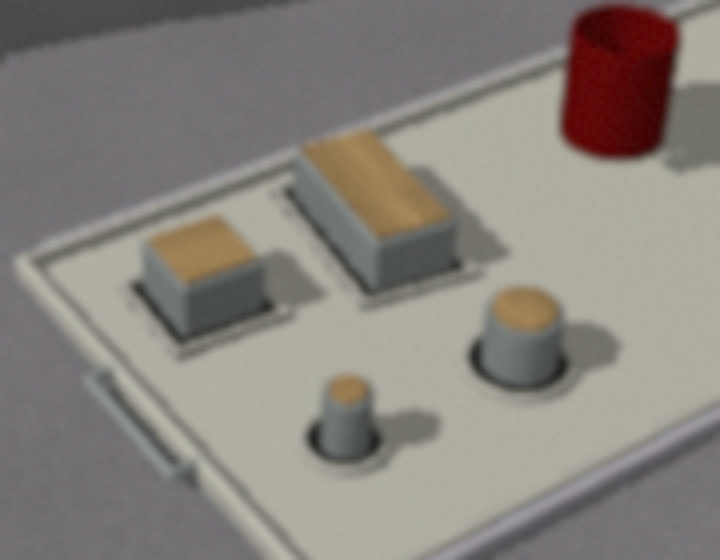

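View pics/t22.png

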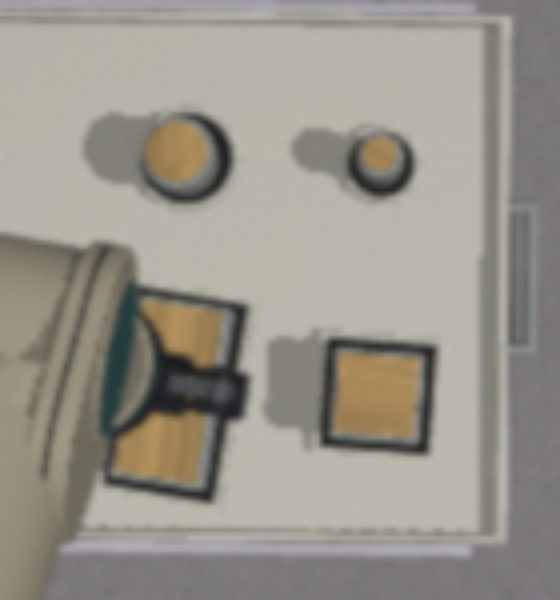

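All four tins stand inside their rims, with dark floor showing around them, and the gripper is clear. I'm handing the job in.

```bash
python3 -c "
from cell import ctrl
print(ctrl.finish_job())"
```

```text
the job is handed in; nothing more can be done
None
```

I took the stack apart from the top down (small round, larger round, square, oblong) and set each tin in the rimmed place of its own shape. I then released each tin and backed the gripper about 24 cm clear. The job took about 35 s of the 104 s allowed, and it was handed in without a verdict.

- **Tins:** The last top, scene and wrist pictures show all four tins upright inside their rims. The arm hid part of the oblong place in the top view. The networks put each tin within about 4 mm of the place centre I had measured.
- **Forces:** The highest force I read, about 16 N, was when the larger round tin touched the floor of its place.
- **Bystanders:** The mug and measuring cup were found within about 4 mm of where they started, which is within the networks' accuracy. I did not touch the pink or yellow look-alikes.
- **Disagreements:** The top and scene cameras differed by about 3–4 mm in y for the places, so I used values between them, which the wrist camera supported. Tin outlines in the wrist pictures looked about 5% smaller than the sizes given, but this did not affect the grasps.

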